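# Dial the combination of the low lockbox

## Robot

A 6-joint arm with a two-finger parallel gripper is mounted at the origin on a cart in front of the work surface, level with it; the furniture and walls round the work are solid. World frame = base frame: x ahead of the robot, y to its left, z up, the work surface at z = 0. Lengths are in m, angles in degrees, forces in N, time in s.
With the tool pointing down it reaches from about 0.35 to 0.875 m from the base axis. Payload 4.2 kg.
Tool frame: the origin (TCP) lies midway between the tips of the shut fingers; the grasp point (between the pads) lies 19 mm behind it (hold_point_z is the z of the grasp point in the tool frame, in m); z points along the fingers, y is the direction in which the jaws open and shut (so a half turn about z gives the same grasp; the last joint's range is limited). The gripper opens to 87 mm and grips with 3 to 60 N. Pads are 19 mm wide; open, the fingers measure 117 mm over their backs; the gripper's body (75 mm by 190 mm) begins 51 mm behind the grasp point.
Start: joints at [82.769, 22.042, 0.453, 0, -68.411, -14.817], TCP at [0.235, 0.579, 0.223] pointing down, gripper open.
Joint ranges: [-179.83, 179.83], [-69.29, 118.12], [-61.27, 80.66], [-181.25, 117.63], [-171.15, -9.14], [-177.46, 177.46]. Speed limits (degrees/s): [159.86, 159.86, 180, 180, 180, 180].

## Interface

Orientations are given as a 3x3 rotation matrix whose columns are the frame's x, y, z axes.
In Python, from station import * gives the robot as it stands. The module is installed in compiled form; this text tells all that it offers.
- The arm moves only by the tool jog_arm, never from a script. Its argument "moves" is a list of rows, each a list of 7 numbers: the closure, from -1 (fully open) to 1 (shut), then the shift along the tool's x, y, z in m, then the turn, a rotation vector about the tool's x, y, z in rad. In form: [[gripper, x, y, z, wx, wy, wz], ...]. A call has exactly 10 rows; each row is the pose to reach, as a shift and turn from the pose commanded when the call began, along the tool's axes at that moment; what a row does not reach only later rows make up. A row lasts 1/12 s, in which the tool goes at most 41.7 mm and 7.16 degrees, less where a joint would pass 70% of its speed; a pose out of reach is approached as far as the arm can. A call with a gripper value outside its range is refused whole. The fingers move at their own pace and stop on an object; the grip force is fixed at half the most. Time passes only in rows, so rows that repeat a pose let the fingers close, or fill a call up. It gives the time, the measured TCP pose, the force and the opening at its end, in the units of the state.
- sense(): the state, without advancing time (a new reading comes with each control period).
- capture(name): name is "scene" or "top"; returns a dict with "frame" (384x512x3 uint8, red, green, blue), "fov_y" (degrees; the focal length in pixels is half the picture's height over the tangent of half this angle, whatever the lens; pixels are square), "cx", "cy" (the principal point, pixels), "world_from_camera" (4x4, takes a point from camera to world coordinates). Camera axes: x right, y down, z forward; pixel columns grow to the right and rows downward; lengths in m; the calibration is good to about 2 mm. A picture is of the moment at which its call begins. There is no depth.
- finish_job(): hands the job in, once; it reports no verdict.
The state is a dict: "time_s": time; "joints": joint angles; "joint_velocities": joint speeds; "effort": joint torques, N m; "tcp_pos": TCP position; "ee_rot": TCP orientation; "wrist_force": force on the tool from outside, world axes, zero at the start; "moment": the same for the moment, N m; "gripper_width": opening from 0.0 (shut) to 1.0 (fully open).
Only numpy, scipy, OpenCV 4.12 (cv2) and the standard library are available. Lean on these libraries where they do the work, as an engineer would, in place of code of your own. Each camera call takes 0.05 s, during which the arm holds its last target.

## Task

Dial the combination on the low, wide lockbox: turn its dial clockwise (seen from above) until the pointer is on the one-dot mark, then reverse counter-clockwise, past the three-dot mark, to the two-dot mark, then reverse again clockwise to the three-dot mark, and let go with the pointer left there. Stop for a moment on each mark and do not run well beyond the one-dot or the two-dot mark; leave the dial of the tall box alone.

Things in the scene. Friction and masses are not known exactly. Their poses are not given: they have to be found in the camera images.
- lockbox: Low, wide grey lockbox, 150 (x) x 195 (y) x 85 mm high, fixed, left or right of the tall box. Origin: centre of its underside, z up. A dial stands mid-lid on a flat 120 mm round aluminium plate (upper face 88 mm above the origin) with the marks: three dots towards the box's own +x (far from the robot), one dot 40 degrees clockwise of it, two dots 40 degrees counter-clockwise, seen from above.
- lock_dial_grip (a point): Point on the axis of the low lockbox's dial, 10 mm below the top of its black grip bar, 22 mm above its 62 mm round base disc, 116.5 mm above the table. The bar is 50 mm long, 14 mm wide, 32 mm high above the disc; pinch it across its width from above. x axis: along the bar to its pointed end with a white line on top (the pointer); y: across the bar; z up.
- lock_dial (a joint): Angle of the low lockbox's dial, rad, growing counter-clockwise seen from above: 0 with the pointer on the three-dot mark, -0.698 (-40 degrees) on the one-dot mark, +0.698 on the two-dot mark; stops at -1.4 and 1.4. It starts between -0.2 and 0.5. Friction about 0.06 N m; it stays where it is left.
- tall_dial_pointer (a point): The pointed end of the like dial's grip bar on the tall grey box (135 x 135 x 130 mm high, fixed), 30 mm from that dial's axis and 161.5 mm above the table. The tall box's dial is not to be turned. (The green cast-iron gauge at the table's right edge, about x 0.49, y -0.59 m, stands 350 mm high: keep the arm above or clear of it.)

How it is judged (in metres and radians):
On the way, in this order (a step that is already met when the one before it is completed fails the run):
1. the low lockbox's dial has been stopped on the one-dot mark (within 12 degrees) (value of joint lock_dial between -0.908 and -0.488 rad), for 0.15 s.
2. then it has been stopped on the two-dot mark (within 12 degrees) (value of joint lock_dial between 0.488 and 0.908 rad), for 0.15 s.
At the end, for the whole second after the job is handed in: After the one-dot and two-dot marks were dialled in that order, the low lockbox's dial rests with its pointer on the three-dot mark (within 0.2 rad, about 11 degrees) (value of joint lock_dial between -0.2 and 0.2 rad and velocity of joint lock_dial between -0.05 and 0.05 rad/s); the robot touches nothing.
It fails at once if the low lockbox's dial is turned more than 20 degrees beyond the one-dot or the two-dot mark (value of joint lock_dial below -1.05 rad or value of joint lock_dial above 1.05 rad).
It fails at once if the tall box's dial is turned (its pointer end moves more than 6 mm) (distance of tall_dial_pointer from where it was at the start of the episode above 0.006 m).
It also fails if it takes over 45 s, if anything falls off the work surface, if the arm or the gripper's body presses on something with over 40 N, if the wrist force passes 120 N, or if a joint passes its speed limit or range.

## Working session

There is one attempt and no reset: what is moved stays moved. The work goes in short steps, Python scripts to look and compute and a tool call to move; the robot and the scene stay as the last step left them, time stands still between calls to the robot, and variables do not carry over. Pictures are saved under pics/ and viewed, and the job is handed in when it is done.

Besides the shell and the picture viewer there is one more tool, called after "Request:" as name([rows], argument=value, ...), one row to a line, values as JSON. jog_arm: Moves the arm, as the interface text tells. Its arguments: {"type":"object","properties":{"moves":{"type":"array"}},"required":["moves"]}

```bash
mkdir -p pics; python3 - <<'E'
from station import *
import cv2,numpy as np,pickle
for n in("scene","top"):
    c=capture(n); pickle.dump(c,open(n+'0.pkl','wb'))
    cv2.imwrite(f'pics/{n}0.png',cv2.resize(c['frame'][:,:,::-1],(800,600),interpolation=cv2.INTER_CUBIC))
    print(n,c['fov_y'],c['cx'],c['cy'],np.round(c['world_from_camera'],3).tolist())
s=sense();print(s['time_s'],s['tcp_pos'],np.round(s['ee_rot'],3).tolist(),s['gripper_width'])
E
```

```text
scene 45.58510947218364 254.2758189456676 201.34638512627356 [[-0.871, -0.396, 0.291, 0.252], [-0.492, 0.694, -0.525, 0.531], [0.006, -0.601, -0.8, 0.873], [0.0, 0.0, 0.0, 1.0]]
top 45.10894635100226 248.04242936148304 188.41791144858962 [[0.002, -0.997, 0.072, 0.47], [-1.0, -0.002, 0.003, 0.02], [-0.003, -0.072, -0.997, 1.243], [0.0, 0.0, 0.0, 1.0]]
0.1 [0.23435598 0.57880657 0.2215605 ] [[0.927, -0.375, -0.001], [-0.375, -0.927, -0.002], [0.0, 0.002, -1.0]] 1.0009672762292516
```

View pics/scene0.png

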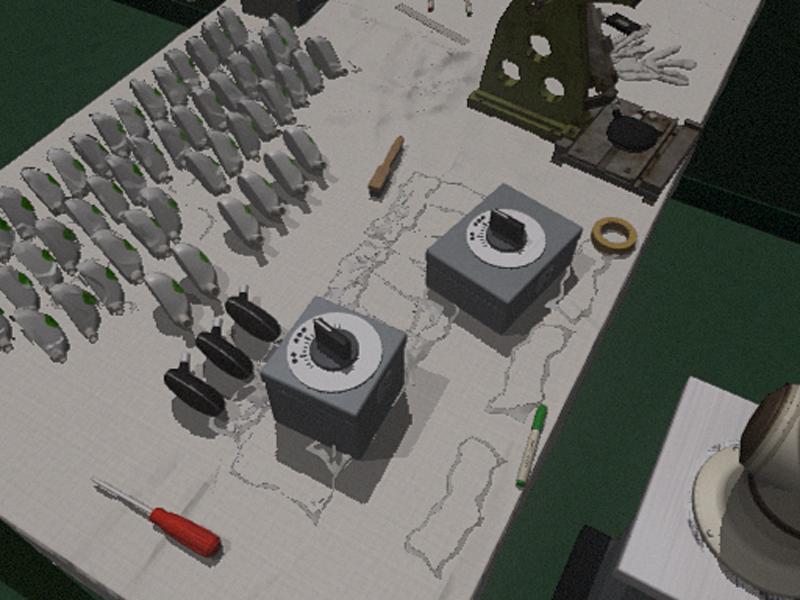

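View pics/top0.png

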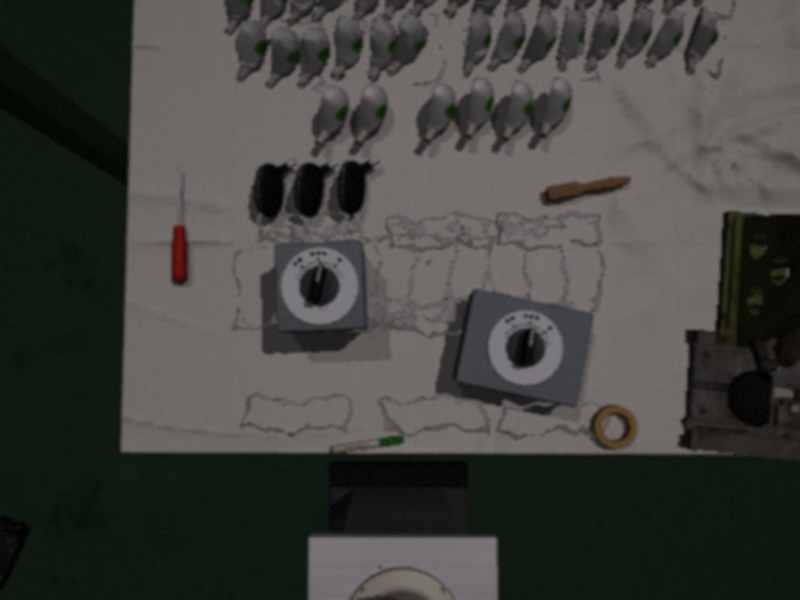

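The two boxes are visible. The low, wide one is on the robot's right, with its dial at about (525,348) in the enlarged top view. I'll zoom in on it.

```bash
python3 - <<'E'
import cv2,numpy as np,pickle
t=pickle.load(open('top0.pkl','rb'));s=pickle.load(open('scene0.pkl','rb'))
a=t['frame'][180:265,285:385,::-1]; b=s['frame'][110:215,265:380,::-1]
A=cv2.convertScaleAbs(cv2.resize(a,None,fx=7,fy=7,interpolation=cv2.INTER_CUBIC),alpha=1.5)
B=cv2.resize(b,None,fx=5.5,fy=5.5,interpolation=cv2.INTER_CUBIC)
cv2.imwrite('pics/ta.png',A);cv2.imwrite('pics/sb.png',B)
E
```

```text
(no output)
```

View pics/ta.png

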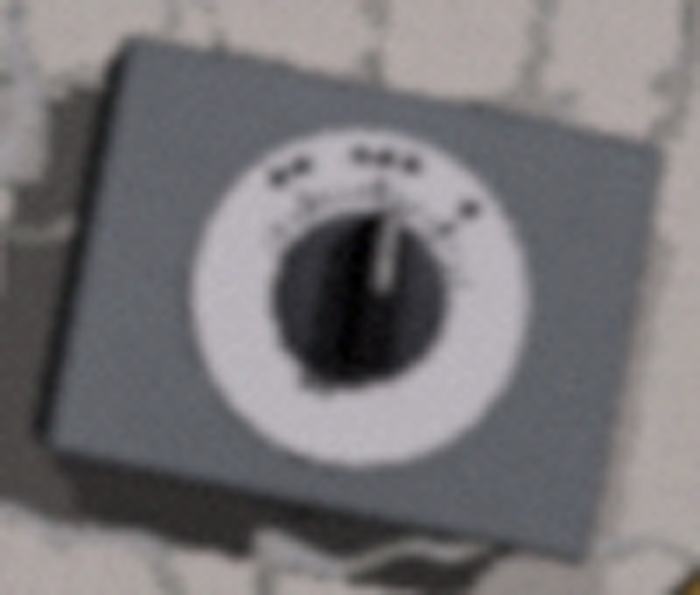

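View pics/sb.png

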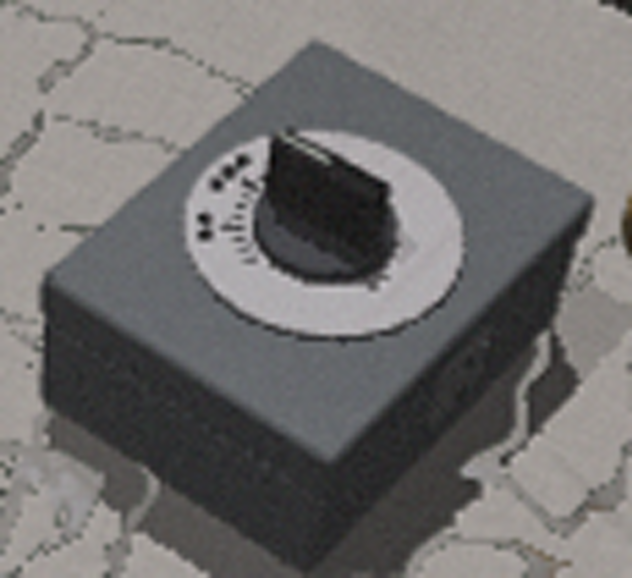

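```bash
cat > h.py <<'E'
import numpy as np,pickle
def ray(c,u,v,z):
    f=c['frame'].shape[0]/2/np.tan(np.radians(c['fov_y'])/2)
    M=c['world_from_camera'];d=M[:3,:3]@np.array([(u-c['cx'])/f,(v-c['cy'])/f,1.]);o=M[:3,3]
    return (o+d*(z-o[2])/d[2])
E
python3 - <<'E'
from h import *
t=pickle.load(open('top0.pkl','rb'));s=pickle.load(open('scene0.pkl','rb'))
T=lambda u,v,z:ray(t,(u+.5)/7-.5+285,(v+.5)/7-.5+180,z)[:2]
S=lambda u,v,z:ray(s,(u+.5)/5.5-.5+265,(v+.5)/5.5-.5+110,z)[:2]
def ang(a,b): d=b-a; return np.degrees(np.arctan2(d[1],d[0])),np.linalg.norm(d)
c=T(361,297,.088);print('T plate',c)
for n,p in dict(three=(385,160),two=(291,172),one=(469,208)).items():print(n,ang(c,T(*p,.088)))
print('line',ang(T(380,290,.1265),T(392,215,.1265)),T(380,290,.1265),T(392,215,.1265))
print('edges',[T(*p,.085) for p in((133,40),(660,152),(590,555),(48,440))])
c=S(323,233,.088);print('S plate',c)
for n,p in dict(three=(231,172),two=(205,225)).items():print(n,ang(c,S(*p,.088)))
print('line',ang(S(328,162,.1265),S(287,131,.1265)),S(328,162,.1265),S(287,131,.1265))
print('bar end',S(388,187,.1265),S(275,136,.1265))
print('corners',[S(*p,.085) for p in((316,40),(592,200),(330,462),(45,278))])
E
```

```text
T plate [ 0.4699441  -0.19584276]
three (np.float64(-10.582597433368573), np.float64(0.0496446739823654))
two (np.float64(28.830590680962995), np.float64(0.050729655453136714))
one (np.float64(-50.74652880195659), np.float64(0.05016609572119919))
line (np.float64(-9.760739726644037), np.float64(0.026175594449745588)) [ 0.4723628  -0.19521807] [ 0.49815949 -0.19965573]
edges [array([ 0.56176754, -0.11565674]), array([ 0.5219511, -0.3039301]), array([ 0.37885251, -0.27654504]), array([ 0.41893391, -0.08452278])]
S plate [ 0.46811783 -0.1906426 ]
three (np.float64(-14.857405176739809), np.float64(0.05131332615252733))
two (np.float64(24.464558130425527), np.float64(0.050174511328412295))
line (np.float64(-19.76154961446126), np.float64(0.023762242913413893)) [ 0.47223365 -0.19294848] [ 0.49459648 -0.20098265]
bar end [ 0.44490595 -0.19209633] [ 0.49771707 -0.19580442]
corners [array([ 0.52116906, -0.30153323]), array([ 0.37588691, -0.26902354]), array([ 0.41535515, -0.08124921]), array([ 0.55996313, -0.11162816])]
```

The low box's dial centre is at about (0.470, -0.194). The box yaw is about -12°, and the pointer is near the three-dot mark. I'll raise the tool and cross over.

Request:
jog_arm([
  [-1,0,0,-0.02,0,0,-0.03],
  [-1,0.01,0.012,-0.035,0,0,-0.06],
  [-1,0.03,0.037,-0.045,0,0,-0.09],
  [-1,0.053,0.066,-0.05,0,0,-0.12],
  [-1,0.077,0.096,-0.05,0,0,-0.15],
  [-1,0.102,0.126,-0.05,0,0,-0.175],
  [-1,0.127,0.157,-0.05,0,0,-0.175],
  [-1,0.152,0.188,-0.05,0,0,-0.175],
  [-1,0.177,0.219,-0.05,0,0,-0.175],
  [-1,0.2,0.247,-0.05,0,0,-0.175],
])

```text
time_s: 0.93
tcp_pos: [0.327, 0.2728, 0.2723]
ee_rot: [[0.978, -0.208, -0.0], [-0.208, -0.978, -0.0], [-0.0, 0.0, -1.0]]
wrist_force: [0.8, -0.2, 0.1]
gripper_width: 0.995
```

```bash
cat > st.py <<'E'
from station import *
import numpy as np
s=sense();R=s['ee_rot'];print(s['time_s'],s['tcp_pos'],np.round(s['joints'],1),s['wrist_force'],s['moment'],s['gripper_width'],'yaw',np.degrees(np.arctan2(R[1][0],R[0][0])))
print('tool delta to (0.47,-0.194,0.27)',np.array(R).T@(np.array([0.47,-0.194,0.27])-s['tcp_pos']), np.round(R,4).tolist())
E
python3 st.py
```

```text
0.9333 [0.32703079 0.272784   0.27231702] [ 61.9  -0.1 -20.4  -0.  -69.7  16.1] [ 0.79185216 -0.23793275  0.08140189] [-0.00381437 -0.0822275   0.02665694] 0.9948680571001344 yaw -12.012019325493378
tool delta to (0.47,-0.194,0.27) [0.23698523 0.42680793 0.00242002] [[0.9781, -0.2081, -0.0005], [-0.2081, -0.9781, -0.0004], [-0.0004, 0.0004, -1.0]]
```

Request:
jog_arm([
  [-1,0.015,0.027,0,0,0,0],
  [-1,0.033,0.06,0,0,0,0],
  [-1,0.052,0.094,0,0,0,0],
  [-1,0.071,0.128,0,0,0,0],
  [-1,0.09,0.162,0,0,0,0],
  [-1,0.109,0.196,0,0,0,0],
  [-1,0.128,0.23,0,0,0,0],
  [-1,0.147,0.265,0,0,0,0],
  [-1,0.166,0.299,0,0,0,0],
  [-1,0.18,0.325,0,0,0,0],
])

```text
time_s: 1.77
tcp_pos: [0.4356, -0.0827, 0.2723]
ee_rot: [[0.978, -0.21, -0.0], [-0.21, -0.978, -0.0], [-0.0, 0.0, -1.0]]
wrist_force: [1.0, 0.4, 1.1]
gripper_width: 0.999
```

```bash
python3 st.py
```

```text
1.7667 [ 0.43558594 -0.08265902  0.27229222] [ 10.4   1.8 -18.5   0.  -69.7  67.5] [1.04756674 0.41671382 1.06773195] [ 0.02986848 -0.11160268  0.01725005] 0.9994126228832975 yaw -12.111872900751363
tool delta to (0.47,-0.194,0.27) [0.05701065 0.10164125 0.00228863] [[0.9777, -0.2098, -0.0005], [-0.2098, -0.9777, -0.0001], [-0.0004, 0.0002, -1.0]]
```

Request:
jog_arm([
  [-1,0.012,0.022,0,0,0,0],
  [-1,0.028,0.05,0,0,0,0],
  [-1,0.044,0.078,0,0,0,0],
  [-1,0.056,0.1,0.01,0,0,0],
  [-1,0.057,0.101,0.03,0,0,0],
  [-1,0.057,0.101,0.055,0,0,0],
  [-1,0.057,0.101,0.08,0,0,0],
  [-1,0.057,0.101,0.1,0,0,0],
  [-1,0.057,0.101,0.112,0,0,0],
  [-1,0.057,0.101,0.112,0,0,0],
])

```text
time_s: 2.6
tcp_pos: [0.4679, -0.1904, 0.1572]
ee_rot: [[0.978, -0.209, -0.007], [-0.209, -0.978, 0.001], [-0.008, 0.0, -1.0]]
wrist_force: [0.0, 0.1, 0.5]
gripper_width: 0.999
```

```bash
python3 st.py; python3 - <<'E'
from station import *
import cv2,pickle
c=capture("scene");pickle.dump(c,open('s1.pkl','wb'))
cv2.imwrite('pics/s1.png',cv2.resize(c['frame'][70:240,220:420,::-1],None,fx=3.5,fy=3.5,interpolation=cv2.INTER_CUBIC))
E
```

```text
2.6 [ 0.46785995 -0.19036576  0.15720677] [ -3.7  14.1 -21.3  -0.1 -55.   81.7] [0.01108123 0.13905711 0.53668352] [ 0.00900412 -0.02707672 -0.0113718 ] 0.9988220572815001 yaw -12.070955941671901
tool delta to (0.47,-0.194,0.27) [ 0.00199285  0.00312254 -0.11281125] [[0.9779, -0.2091, -0.0075], [-0.2091, -0.9779, 0.0015], [-0.0076, 0.0001, -1.0]]
```

View pics/s1.png

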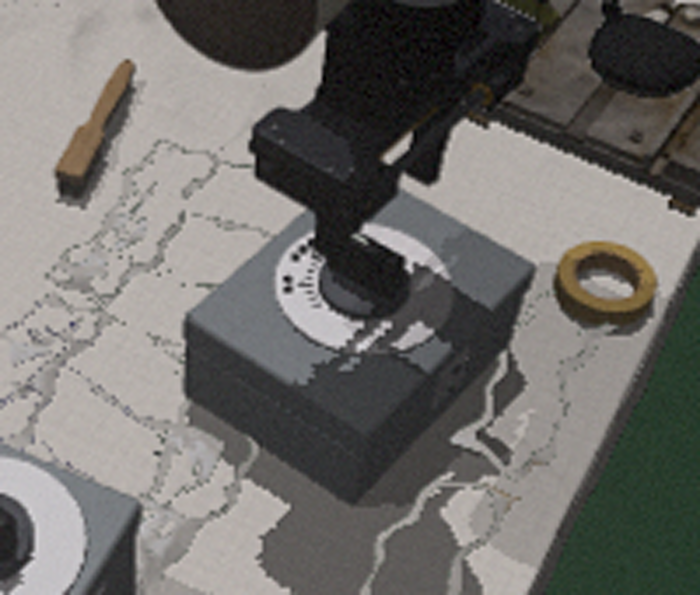

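Request:
jog_arm([
  [-1,0.002,0.002,0.008,0,0,0],
  [-1,0.002,0.002,0.02,0,0,0],
  [-1,0.002,0.002,0.032,0,0,0],
  [-1,0.002,0.002,0.043,0,0,0],
  [-1,0.002,0.002,0.05,0,0,0],
  [-1,0.002,0.002,0.055,0,0,0],
  [-1,0.002,0.002,0.055,0,0,0],
  [-1,0.002,0.002,0.055,0,0,0],
  [-0.4,0.002,0.002,0.055,0,0,0],
  [0,0.002,0.002,0.055,0,0,0],
])

```text
time_s: 3.48
tcp_pos: [0.4724, -0.1932, 0.1063]
ee_rot: [[0.978, -0.208, 0.002], [-0.208, -0.978, -0.0], [0.002, -0.0, -1.0]]
wrist_force: [-0.1, 0.3, -0.1]
gripper_width: 0.919
```

```bash
python3 st.py
```

```text
3.4833 [ 0.47240918 -0.19319412  0.1062674 ] [ -4.   17.9 -24.7   0.  -47.3  82. ] [-0.13045973  0.34682804 -0.11963008] [-0.05207044 -0.03866524 -0.04032842] 0.9186373425509169 yaw -12.01322733612909
tool delta to (0.47,-0.194,0.27) [-0.00192698  0.00127373 -0.16373601] [[0.9781, -0.2081, 0.0016], [-0.2081, -0.9781, -0.0002], [0.0016, -0.0001, -1.0]]
```

Request:
jog_arm([
  [0,-0.001,0,0.002,0,0,0],
  [0.2,-0.002,0,0.004,0,0,0],
  [0.4,-0.002,0,0.005,0,0,0],
  [0.6,-0.002,0,0.005,0,0,0],
  [0.8,-0.002,0,0.005,0,0,0],
  [1,-0.002,0,0.005,0,0,0],
  [1,-0.002,0,0.005,0,0,0],
  [1,-0.002,0,0.005,0,0,0],
  [1,-0.002,0,0.005,0,0,0],
  [1,-0.002,0,0.005,0,0,0],
])

```text
time_s: 4.32
tcp_pos: [0.4694, -0.1935, 0.1006]
ee_rot: [[0.978, -0.207, -0.001], [-0.207, -0.978, -0.001], [-0.001, 0.002, -1.0]]
wrist_force: [-3.8, -15.2, -3.4]
gripper_width: 0.173
```

```bash
python3 st.py; python3 - <<'E'
from station import *
import cv2,pickle
c=capture("scene");pickle.dump(c,open('s2.pkl','wb'))
cv2.imwrite('pics/s2.png',cv2.resize(c['frame'][100:220,250:390,::-1],None,fx=5,fy=5,interpolation=cv2.INTER_CUBIC))
E
```

```text
4.3167 [ 0.46944014 -0.19346004  0.10059983] [ -4.   18.2 -25.4   0.1 -46.5  81.9] [ -3.83444972 -15.152183    -3.37054566] [-4.64742227  0.82593     0.15359818] 0.17318213342233554 yaw -11.970698986896462
tool delta to (0.47,-0.194,0.27) [ 0.00047784  0.00069222 -0.16939987] [[0.9783, -0.2074, -0.0014], [-0.2074, -0.9783, -0.0014], [-0.0011, 0.0017, -1.0]]
```

View pics/s2.png

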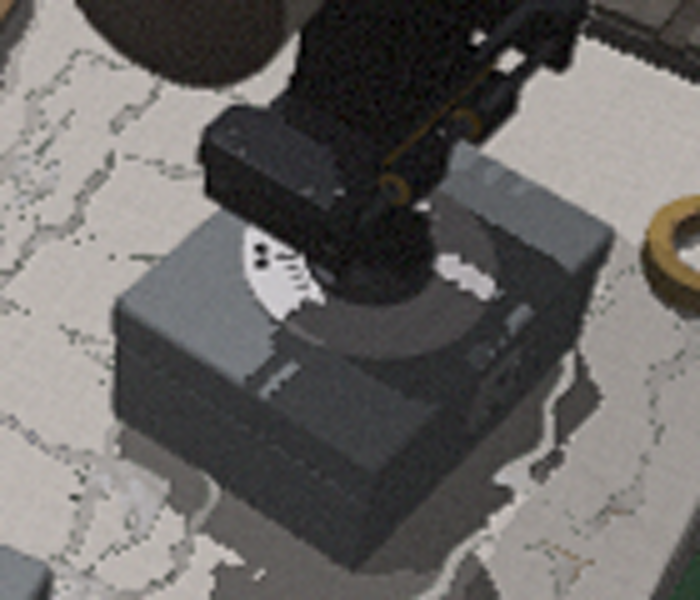

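Gripped: the opening is 15 mm and the wrist reads a sideways load of 15 N. I'll shift about 1.5 mm toward -y to relieve it and turn clockwise 40°.

Request:
jog_arm([
  [1,0,0.001,0,0,0,0.04],
  [1,0,0.0015,0,0,0,0.12],
  [1,0,0.0015,0,0,0,0.2],
  [1,0,0.0015,0,0,0,0.28],
  [1,0,0.0015,0,0,0,0.36],
  [1,0,0.0015,0,0,0,0.44],
  [1,0,0.0015,0,0,0,0.52],
  [1,0,0.0015,0,0,0,0.6],
  [1,0,0.0015,0,0,0,0.67],
  [1,0,0.0015,0,0,0,0.7],
])

```text
time_s: 5.2
tcp_pos: [0.4691, -0.1945, 0.1006]
ee_rot: [[0.612, -0.791, -0.001], [-0.791, -0.612, -0.0], [-0.0, 0.001, -1.0]]
wrist_force: [-0.7, -0.6, 0.6]
gripper_width: 0.156
```

```bash
python3 st.py; python3 - <<'E'
from station import *
import cv2,pickle
c=capture("scene");pickle.dump(c,open('s3.pkl','wb'))
cv2.imwrite('pics/s3.png',cv2.resize(c['frame'][100:220,250:390,::-1],None,fx=5,fy=5,interpolation=cv2.INTER_CUBIC))
c=capture("top")
cv2.imwrite('pics/t3.png',cv2.resize(c['frame'][160:280,270:410,::-1],None,fx=5,fy=5,interpolation=cv2.INTER_CUBIC))
E
```

```text
5.2 [ 0.46911967 -0.19445713  0.10057231] [ -4.2  18.2 -25.3   0.  -46.6  41.9] [-0.69774517 -0.605254    0.60348509] [-0.3423785   0.2174578   0.08495687] 0.15556272284760098 yaw -52.283221434407295
tool delta to (0.47,-0.194,0.27) [ 1.20656190e-04 -8.11043225e-04 -1.69428605e-01] [[0.6118, -0.791, -0.001], [-0.791, -0.6118, -0.0003], [-0.0003, 0.001, -1.0]]
```

View pics/s3.png

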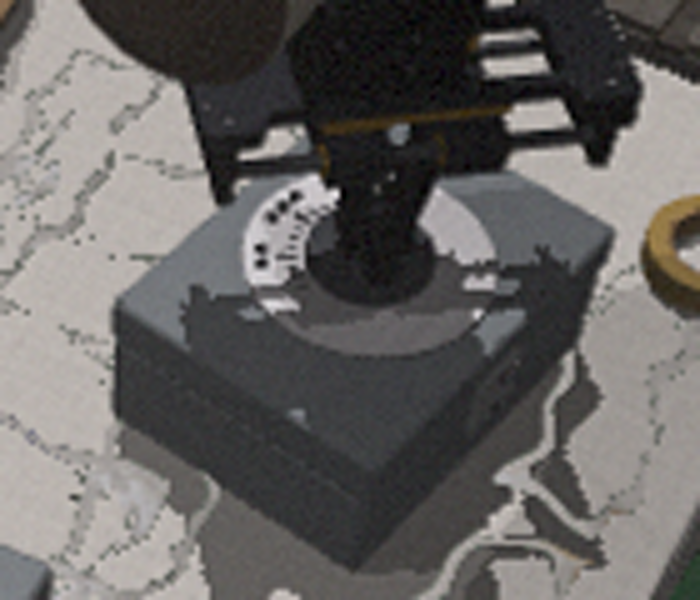

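View pics/t3.png

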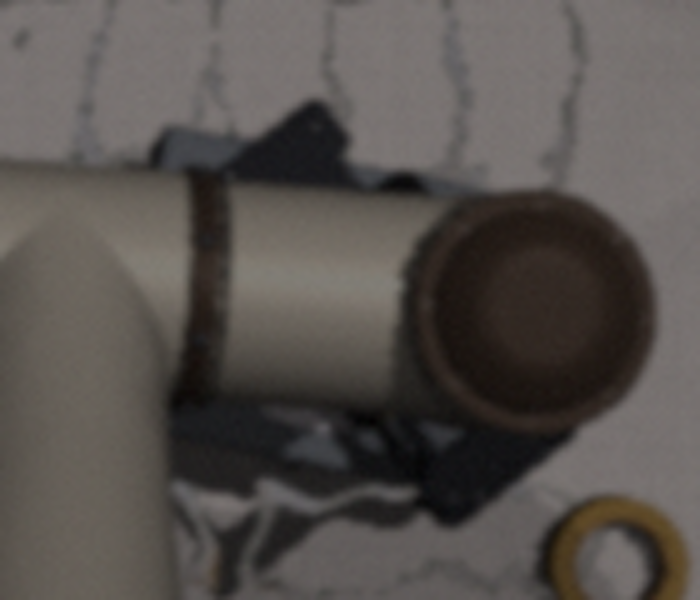

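Pads are now flush on the bar, with a 14 mm opening and little force. The tool yaw is -52.3°, so the dial is at about -40°. I'll hold there, then turn counter-clockwise.

Request:
jog_arm([
  [1,0,0,0,0,0,0],
  [1,0,0,0,0,0,0],
  [1,0,0,0,0,0,0],
  [1,0,0,0,0,0,0],
  [1,0,0,0,0,0,-0.04],
  [1,0,0,0,0,0,-0.12],
  [1,0,0,0,0,0,-0.2],
  [1,0,0,0,0,0,-0.29],
  [1,0,0,0,0,0,-0.38],
  [1,0,0,0,0,0,-0.47],
])

```text
time_s: 6.13
tcp_pos: [0.4692, -0.1943, 0.1006]
ee_rot: [[0.907, -0.422, -0.001], [-0.422, -0.907, -0.0], [-0.001, 0.0, -1.0]]
wrist_force: [-2.3, -2.2, 2.4]
gripper_width: 0.157
```

Request:
jog_arm([
  [1,0,0,0,0,0,-0.09],
  [1,0,0,0,0,0,-0.18],
  [1,0,0,0,0,0,-0.27],
  [1,0,0,0,0,0,-0.36],
  [1,0,0,0,0,0,-0.45],
  [1,0,0,0,0,0,-0.54],
  [1,0,0,0,0,0,-0.63],
  [1,0,0,0,0,0,-0.72],
  [1,0,0,0,0,0,-0.81],
  [1,0,0,0,0,0,-0.88],
])

```text
time_s: 6.97
tcp_pos: [0.4693, -0.194, 0.1006]
ee_rot: [[0.903, 0.43, -0.001], [0.43, -0.903, 0.0], [-0.001, -0.001, -1.0]]
wrist_force: [-1.6, -1.5, 2.7]
gripper_width: 0.161
```

Request:
jog_arm([
  [1,0,0,0,0,0,-0.03],
  [1,0,0,0,0,0,-0.05],
  [1,0,0,0,0,0,-0.05],
  [1,0,0,0,0,0,-0.05],
  [1,0,0,0,0,0,-0.05],
  [1,0,0,0,0,0,-0.05],
  [1,0,0,0,0,0,-0.05],
  [1,0,0,0,0,0,-0.05],
  [1,0,0,0,0,0,-0.05],
  [1,0,0,0,0,0,-0.05],
])

```text
time_s: 7.8
tcp_pos: [0.4693, -0.194, 0.1005]
ee_rot: [[0.882, 0.471, -0.001], [0.471, -0.882, 0.0], [-0.0, -0.001, -1.0]]
wrist_force: [-4.4, 1.0, 6.0]
gripper_width: 0.157
```

```bash
python3 st.py; python3 - <<'E'
from station import *
import cv2,pickle
c=capture("scene")
cv2.imwrite('pics/s4.png',cv2.resize(c['frame'][100:220,250:390,::-1],None,fx=5,fy=5,interpolation=cv2.INTER_CUBIC))
E
```

```text
7.8 [ 0.46929059 -0.19401764  0.10054978] [ -4.1  18.2 -25.3  -0.  -46.6 122.2] [-4.35654003  0.9985964   6.00903418] [0.29387354 1.24449516 0.08473011] 0.15729944362272402 yaw 28.081613313005132
tool delta to (0.47,-0.194,0.27) [ 0.00055409  0.00022882 -0.16945065] [[0.8823, 0.4707, -0.0007], [0.4707, -0.8823, 0.0002], [-0.0005, -0.0005, -1.0]]
```

View pics/s4.png

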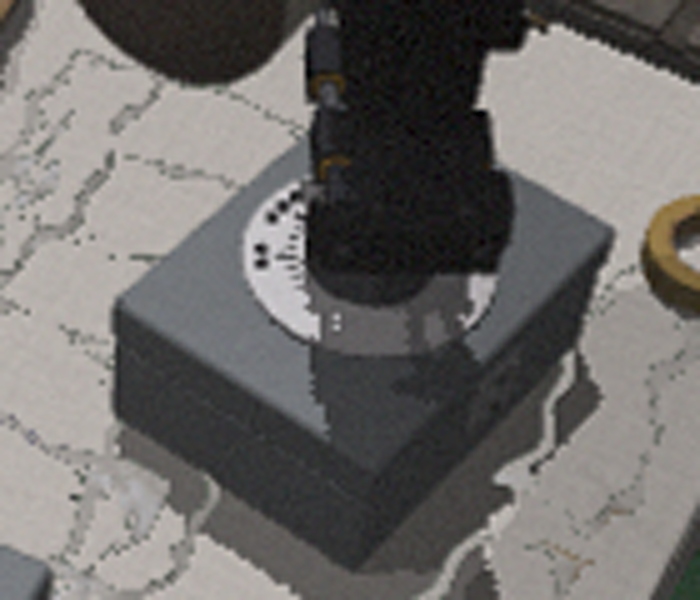

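The dial held at about +40° (tool yaw 28.1°). Next I turn back clockwise to the three-dot mark.

Request:
jog_arm([
  [1,0,0,0,0,0,0.04],
  [1,0,0,0,0,0,0.12],
  [1,0,0,0,0,0,0.2],
  [1,0,0,0,0,0,0.28],
  [1,0,0,0,0,0,0.36],
  [1,0,0,0,0,0,0.44],
  [1,0,0,0,0,0,0.52],
  [1,0,0,0,0,0,0.6],
  [1,0,0,0,0,0,0.67],
  [1,0,0,0,0,0,0.7],
])

```text
time_s: 8.68
tcp_pos: [0.4693, -0.1942, 0.1006]
ee_rot: [[0.977, -0.211, -0.001], [-0.211, -0.977, -0.0], [-0.001, 0.0, -1.0]]
wrist_force: [-3.9, -0.9, 4.7]
gripper_width: 0.16
```

Request:
jog_arm([
  [1,0,0,0,0,0,0],
  [1,0,0,0,0,0,0],
  [1,0,0,0,0,0,0],
  [1,0,0,0,0,0,0],
  [0.8,0,0,0,0,0,0],
  [0.5,0,0,0,0,0,0],
  [0,0,0,0,0,0,0],
  [-0.5,0,0,0,0,0,0],
  [-1,0,0,0,0,0,0],
  [-1,0,0,0,0,0,0],
])

```text
time_s: 9.52
tcp_pos: [0.4702, -0.1941, 0.1005]
ee_rot: [[0.978, -0.208, 0.001], [-0.208, -0.978, -0.0], [0.001, -0.0, -1.0]]
wrist_force: [-0.5, 0.1, 0.2]
gripper_width: 0.454
```

```bash
python3 st.py
```

```text
9.5167 [ 0.47016675 -0.1940994   0.10046883] [ -4.1  18.2 -25.3  -0.  -46.5  82.1] [-0.46052977  0.08467454  0.21957307] [-0.00226178 -0.0014735   0.00565012] 0.4540160062236194 yaw -12.002788815215725
tool delta to (0.47,-0.194,0.27) [-1.70824429e-05 -9.18100680e-05 -1.69531252e-01] [[0.9781, -0.208, 0.001], [-0.208, -0.9781, -0.0], [0.001, -0.0002, -1.0]]
```

The dial is released. I'll wait for full opening, go straight up, then retreat toward the side so the cameras can see it.

Request:
jog_arm([
  [-1,0,0,0,0,0,0],
  [-1,0,0,0,0,0,0],
  [-1,0,0,0,0,0,0],
  [-1,0,0,-0.01,0,0,0],
  [-1,0,0,-0.03,0,0,0],
  [-1,0,0,-0.06,0,0,0],
  [-1,0,0,-0.09,0,0,0],
  [-1,0,0,-0.12,0,0,0],
  [-1,0,0,-0.15,0,0,0],
  [-1,0,0,-0.17,0,0,0],
])

```text
time_s: 10.35
tcp_pos: [0.4704, -0.1945, 0.2749]
ee_rot: [[0.978, -0.208, 0.006], [-0.208, -0.978, -0.001], [0.006, 0.0, -1.0]]
wrist_force: [0.6, -0.1, 0.6]
gripper_width: 0.998
```

Request:
jog_arm([
  [-1,-0.002,-0.02,0,0,0,0],
  [-1,-0.005,-0.05,0,0,0,0],
  [-1,-0.01,-0.08,0,0,0,0],
  [-1,-0.015,-0.115,0,0,0,0],
  [-1,-0.02,-0.15,0,0,0,0],
  [-1,-0.025,-0.185,0,0,0,0],
  [-1,-0.03,-0.22,0,0,0,0],
  [-1,-0.035,-0.25,0,0,0,0],
  [-1,-0.04,-0.27,0,0,0,0],
  [-1,-0.04,-0.28,0,0,0,0],
])

```text
time_s: 11.18
tcp_pos: [0.4885, 0.0903, 0.2714]
ee_rot: [[0.979, -0.205, 0.001], [-0.205, -0.979, 0.001], [0.001, -0.001, -1.0]]
wrist_force: [-0.1, 0.3, -0.1]
gripper_width: 1.005
```

```bash
python3 st.py; python3 - <<'E'
from station import *
import cv2,pickle
for n in("scene","top"):
    c=capture(n); pickle.dump(c,open(n+'5.pkl','wb'))
t=pickle.load(open('top5.pkl','rb'));s=pickle.load(open('scene5.pkl','rb'))
a=t['frame'][180:265,285:385,::-1]; b=s['frame'][110:215,265:380,::-1]
cv2.imwrite('pics/ta5.png',cv2.convertScaleAbs(cv2.resize(a,None,fx=7,fy=7,interpolation=cv2.INTER_CUBIC),alpha=1.5))
cv2.imwrite('pics/sb5.png',cv2.resize(b,None,fx=5.5,fy=5.5,interpolation=cv2.INTER_CUBIC))
E
```

```text
11.1833 [0.4884875  0.09031977 0.27139722] [ 29.2   7.4 -12.4  -0.  -70.1  48.9] [-0.0735598   0.30802933 -0.06793161] [-0.0164272  -0.01099133 -0.00788286] 1.0050328024016397 yaw -11.849003980494718
tool delta to (0.47,-0.194,0.27) [0.04028557 0.28205882 0.00116997] [[0.9787, -0.2053, 0.001], [-0.2053, -0.9787, 0.0007], [0.0008, -0.0009, -1.0]]
```

View pics/ta5.png

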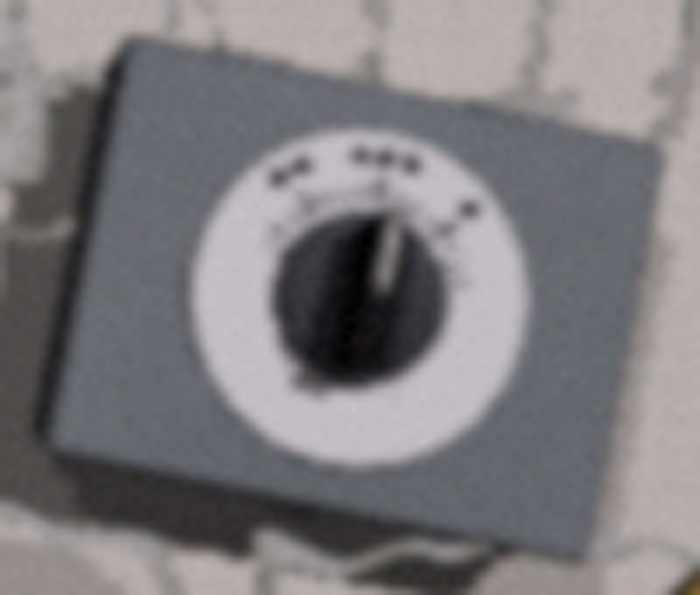

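View pics/sb5.png

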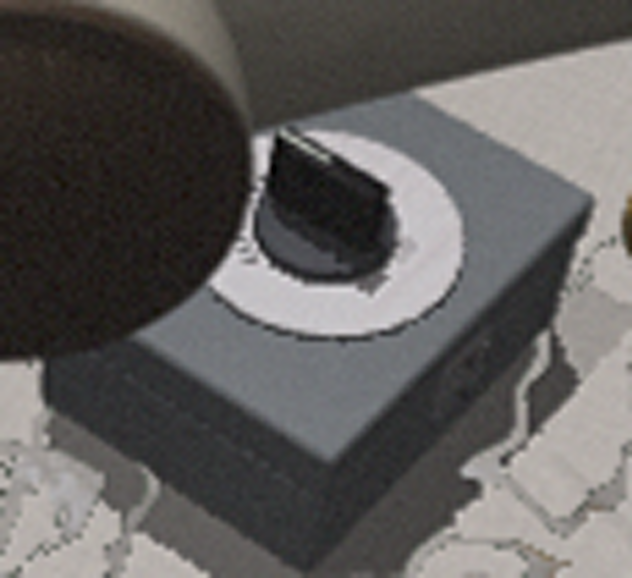

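In the top view the white line runs from (381,290) to (396,218). That is about -12°, parallel to the box's x axis, so the pointer is on the three-dot mark. The arm is clear.

Request:
jog_arm([
  [-1,0,0,0,0,0,0],
  [-1,0,0,0,0,0,0],
  [-1,0,0,0,0,0,0],
  [-1,0,0,0,0,0,0],
  [-1,0,0,0,0,0,0],
  [-1,0,0,0,0,0,0],
  [-1,0,0,0,0,0,0],
  [-1,0,0,0,0,0,0],
  [-1,0,0,0,0,0,0],
  [-1,0,0,0,0,0,0],
])

```text
time_s: 12.12
tcp_pos: [0.4888, 0.0881, 0.2705]
ee_rot: [[0.978, -0.208, -0.0], [-0.208, -0.978, 0.0], [-0.0, 0.0, -1.0]]
wrist_force: [-0.0, 0.5, 0.2]
gripper_width: 1.002
```

```bash
python3 -c "
from station import *
print(finish_job())"
```

```text
the job is handed in; nothing more can be done
None
```

I dialled the low lockbox: about 40° clockwise to the one-dot mark, about 80° counter-clockwise past three dots to the two-dot mark, then about 40° clockwise back to the three-dot mark. I held still on each mark, then let go and handed the job in at about 12 s.

- **Angles:** measured tool yaw was -52.3° on one dot, +28.1° on two dots and -12.0° on three dots. The box's own yaw, measured from the pictures, is about -11.8°. That puts the dial within about 1° of each mark, taking the dial angle as the tool's, since the pads gripped flush on the bar.
- **Final pointer position:** in the last top view the pointer's white line reads about -12°, on the three-dot mark. In the last scene picture the arm hid the marks, so that view did not confirm it. Before gripping, the two cameras disagreed by about 10° on the pointer angle (-10° against -20°). They also put the plate centre 5 mm apart, so I used a value in between.
- **Forces:** closing on the bar gave a sideways wrist force of about 15 N, which I eased by shifting 1.5 mm. Later readings were about 8 N or less.
- **At the end:** the arm was clear of everything and still, at about 0.27 m height. It passed well above the tall box's dial, but I took no close picture of that dial afterwards.

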